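# Scan the carving job, then index the seal three clicks and hold it

## Robot

A 6-joint arm with a two-finger parallel gripper is mounted at the origin on the work surface. World frame = base frame: x ahead of the robot, y to its left, z up, the work surface at z = 0. Lengths are in mm, angles in rad, forces in N, time in s.
With the tool pointing down it reaches from about 300 to 850 mm from the base axis. Payload 5.4 kg.
Tool frame: the origin (TCP) lies on the mounting face of the last link; the fingertips stand 173 mm ahead of it and the grasp point (between the pads) lies ctrl.grip_depth ahead of it (ctrl.grip_depth is the distance from the TCP to the grasp point, in mm); z points along the fingers, y is the line along which they close (so a half turn about z gives the same grasp; the last joint's range is limited). The gripper opens to 85 mm and grips with 20 to 120 N. Pads are 22 mm wide; open, the fingers measure 114 mm over their backs; the gripper's body (76 mm by 85 mm) begins 54 mm behind the grasp point. The pads swing forward as they close: fully open they stand 13 mm farther back than shut.
Start: joints at [0.913, 0.158, 1.597, -0, 1.386, -0.21], TCP at [248.973, 518.286, 404.699] pointing down, gripper open.
Joint ranges: [-2.91, 2.91], [-0.94, 2.29], [0.18, 2.7], [-1.29, 4.43], [0.17, 2.64], [-3, 3]. Speed limits (rad/s): [2.57, 2.57, 3.14, 3.14, 3.14, 3.14].

## Interface

Orientations are given as a 3x3 rotation matrix whose columns are the frame's x, y, z axes.
In Python, from station import ctrl, jaws, kin, viewer, ticket, current_time_s, current_qpos, current_joint_vel, current_tau, current_tcp_pos, current_eef_rot, current_contact_force, current_moment, current_gripper_width, current_grip_force gives the robot as it stands. Calls block until the motion is done:
- ctrl.movep(position, orientation): joint-space move of the TCP to a pose.
- ctrl.servo_line(position, ori=None, vel=150, f_stop=None): straight line of the TCP; ori=None keeps the orientation; vel is the mean speed in mm/s. With f_stop (N) it stops when the force on the tool has changed by that much, and returns True; else False.
- ctrl.move_joints(angles): joint-space move.
- jaws.release() and jaws.gripper_close(): open the fingers fully, or close them until they stop; the grip force is fixed at half the most.
- ctrl.wait(seconds).
- kin.inverse_kinematics(position, orientation): joint angles nearest the present ones, or None.
- viewer.capture(name): name is "scene" or "side" or "wrist"; returns the picture (420x560x3 uint8, blue, green, red); there is no depth.
- viewer.camera_info(name): a dict with "fx", "fy", "cx", "cy" (pixels), "dist_coeffs" ([k1, k2, p1, p2, k3] as OpenCV has them; the pictures are not rectified), "rvec" (rotation vector, rad) and "tvec" (3), from world to camera coordinates, as OpenCV has them. Camera axes: x right, y down, z forward; pixel columns grow to the right and rows downward; lengths in mm; the calibration is good to about 2 mm. A picture is of the moment at which its call begins: read the wrist's pose just before it. camera_info takes no time and is no camera call; for the wrist camera it gives the pose at the moment of the call.
A pose or a line that the arm cannot do raises ctrl.IKError and nothing moves.
- ticket.finish_job(): hands the job in; it is judged then, once.
Readings, each from a call of its own:
- current_time_s(): time.
- current_qpos(): joint angles.
- current_joint_vel(): joint speeds.
- current_tau(): joint torques, N m.
- current_tcp_pos(): TCP position.
- current_eef_rot(): TCP orientation.
- current_contact_force(): force on the tool from outside, world axes, zero at the start.
- current_moment(): the same for the moment, N m.
- current_gripper_width(): opening from 0.0 (shut) to 1.0 (fully open).
- current_grip_force(): force on a finger pad.
Only numpy, scipy, OpenCV 4.12 (cv2) and the standard library are available. Lean on these libraries where they do the work, as an engineer would, in place of code of your own. Each camera call takes 0.05 s, during which the arm holds its last target. There are 200 camera calls.

## Task

Pick up the hand scanner and hold it still and upright, window down, about 10 cm straight above the barcode on the red-bordered card for a good second, then stand it back on its wooden rest and let go of it. Then grip the black knob of the seal-carving stand and turn it clockwise (seen from above), feeling the clicks, to the third click without running on past it, and finish there still gripping the knob, so that the seal stays put for the carver. Leave the other things on the desk where they stand.

Things in the scene. Friction and masses are not known exactly. Their poses are not given: they have to be found in the camera images.
- scanner: hand scanner standing upright like a stamp, 0.2 kg. White head 60 (its x) x 46 (its y) x 40 high, with a grey grip upright on its centre, 34 (x) x 24 (y), from 40 to 106 mm high, orange near the top. Origin at the centre of the underside, which is the reading window; z up. It reads straight down along -z. Grip it across the 24 mm (fingers closing along its y) about 85 mm above its origin
- scanner_rest: fixed wooden rest with a black rubber top, 120 (x) x 100 (y) x 12 high; origin at the centre of its underside, z up. The scanner starts on it, near its middle
- job_card: fixed red-bordered card 74 (x) x 94 (y), 7 mm high including the white label; the barcode, about 26 x 48, is centred on its top. Origin at the centre of the underside, z up. It and the blue-bordered card change places
- spare_card: fixed blue-bordered card of the same size and make, not to be scanned
- index_stand: fixed grey seal-carving stand, 115 (x) x 230 (y) x 50 high; origin at the centre of its underside, z up. The knob is on its top at y = +60 mm, a steel turntable (32 mm radius) with brass jaws and a pink seal stone, up to 104 mm above the desk, at y = -60 mm; knob and turntable turn together
- index_knob_grip (a point): on the knob's vertical axis at the height to grip, 87 mm above the desk; its x axis runs along the knob's bar and turns with it. The black knob has an upright bar 49 long, 14 thick, from 62 to 94 mm above the desk, on a disc of 26 mm radius whose top is at 64 mm and a 38 mm radius aluminium base below (top at 56 mm). A white mark on the bar's top shows its -x end. Tick marks on the stand around it show the stops, the third one red
- index_knob (a joint): angle of the knob in rad: 0 at its home stop (end stop, bar along the stand's x), where it starts; grows as it turns clockwise seen from above. It clicks into a stop every 20 degrees (0.349 rad), so the third is at 1.047; end stop at 1.85. Turning over a click takes about 0.1 N m and between clicks it pulls itself into the nearest stop
- tea_mug: white lidded mug, 82 mm across, 128 high, loose; leave alone; origin at the centre of its underside
- ink_bottle: black ink bottle with a green cap, 54 mm across, 110 high, loose; leave alone; origin at the centre of its underside
- brush_pot: blue pot with brushes, 80 mm across, 210 high, loose; leave alone; origin at the centre of its underside
- jade_rest: pale green brush rest, 75 long, 34 high, loose; leave alone; origin at the centre of its underside
- paperweight: wooden bar 180 (x) x 28 x 14 high, loose; leave alone; origin at the centre of its underside
- inkstone: dark round inkstone, 110 mm across, 20 high, loose; leave alone; origin at the centre of its underside
- seal_box: blue cloth box 102 x 72 x 50 high, loose; leave alone; origin at the centre of its underside
Mind the look-alikes: they are no part of the job. What is shaped like the scanner but turquoise is not meant.

How it is judged:
By the outcome, as a careful person would: the job done as asked, in the order asked, and still so for the second after the job is handed in, while the arm keeps its last pose, push and grip.
It also fails if it takes over 58 s, if anything falls off the work surface, if the arm or the gripper's body presses on something with over 40 N, if the wrist force passes 120 N, or if a joint passes its speed limit or range.

## Working session

There is one attempt and no reset: what is moved stays moved. The work goes in short steps, each a Python script; the robot and the scene stay as the last script left them, time stands still between calls to the robot, and variables do not carry over. Pictures are saved under pics/ and viewed, at most 10 in all, crops included, and the job is handed in when it is done.

```bash
mkdir -p pics; ls
python3 - <<'E'
from station import *
import cv2, numpy as np
for n in("scene","side","wrist"):
    i=viewer.camera_info(n); cv2.imwrite(f"pics/{n}0.png",viewer.capture(n)); print(n,i)
print(ctrl.grip_depth,current_time_s(),current_eef_rot())
E
```

```text
pics
scene {'fx': 395.63262863821177, 'fy': 395.63262863821177, 'cx': 270.47876001140054, 'cy': 216.14823975213977, 'dist_coeffs': array([0.039583, 0.      , 0.      , 0.      , 0.      ]), 'rvec': array([ 1.64868336,  2.18855844, -0.59909238]), 'tvec': array([ 124.43973469, -417.49648038, 1405.57928465])}
side {'fx': 474.98568586356544, 'fy': 474.98568586356544, 'cx': 274.60657821631867, 'cy': 207.84861106808347, 'dist_coeffs': array([-0.12495256,  0.        ,  0.        ,  0.        ,  0.        ]), 'rvec': array([ 2.39400807, -0.51764427,  0.17292964]), 'tvec': array([-489.95657907,  252.36367912, 1345.09686482])}
wrist {'fx': 348.9592004968648, 'fy': 348.9592004968648, 'cx': 281.8168338701226, 'cy': 209.08140741917228, 'dist_coeffs': array([-0.07789792,  0.        ,  0.        ,  0.        ,  0.        ]), 'rvec': array([-2.40903466, -1.51572436, -0.25323886]), 'tvec': array([-573.90222657,  -43.31341138,  381.62061887])}
154.70000000000002 0.15 [[-9.01395005e-01  4.32996797e-01 -9.04269977e-04]
 [ 4.32997638e-01  9.01394269e-01 -1.19055738e-03]
 [ 2.99596243e-04 -1.46470924e-03 -9.99998882e-01]]
```

View pics/scene0.png

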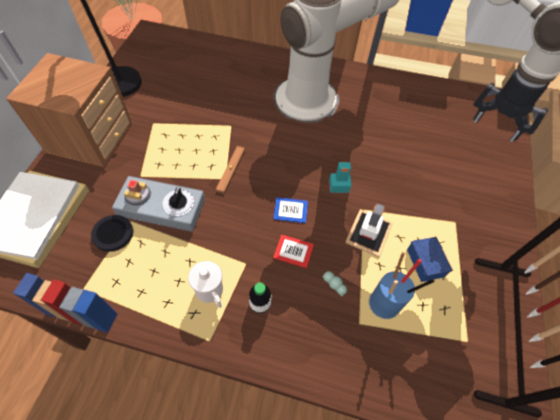

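View pics/side0.png

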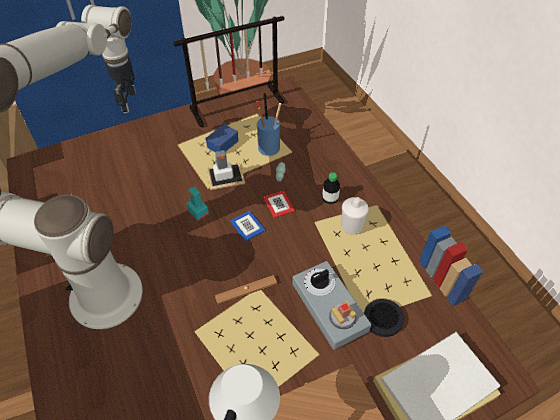

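Scene view: scanner with white head and grey grip at (372,228) on its rest, red card (293,250), blue card (291,210), turquoise decoy (341,180), stand (158,203) with its knob at (178,202), seal box (430,258) and pot (392,295) beyond the scanner. I'll work out rough positions and then look with the wrist camera.

```bash
cat > h.py <<'E'
from station import *
import cv2, numpy as np
def KD(i): return np.array([[i['fx'],0,i['cx']],[0,i['fy'],i['cy']],[0,0,1.]]),np.array(i['dist_coeffs'])
def bp(i,uv,z):
    K,d=KD(i); R=cv2.Rodrigues(np.array(i['rvec']))[0]; t=np.array(i['tvec'])
    p=cv2.undistortPoints(np.array([[uv]],float),K,d)[0,0]; r=R.T@np.array([*p,1]); c=-R.T@t
    return c+r*(z-c[2])/r[2]
def proj(i,P):
    K,d=KD(i); return cv2.projectPoints(np.array(P,float).reshape(-1,3),np.array(i['rvec']),np.array(i['tvec']),K,d)[0].reshape(-1,2)
def down(a):  # tool down, tool y axis at world angle a
    y=np.array([np.cos(a),np.sin(a),0]); z=np.array([0,0,-1.]); return np.column_stack([np.cross(y,z),y,z])
def up(p,z): return np.array([p[0],p[1],z],float)
E
python3 - <<'E'
from h import *
s=viewer.camera_info("scene"); d=viewer.camera_info("side")
for n,a,b,z in [("scanner grip top",(378,210),(221,153),118),("rest",(370,232),(226,180),12),("card",(293,250),(279,204),7),("blue",(291,210),(248,225),7),("knob",(178,197),(320,277),94),("seal end",(135,188),(344,312),100)]:
    print(n,bp(s,a,z).round(),bp(d,b,z).round())
i=viewer.camera_info("wrist");R=cv2.Rodrigues(i['rvec'])[0];c=-R.T@i['tvec']
E_=current_eef_rot();print("cam in tcp",E_.T@(c-current_tcp_pos()),(R@E_).round(2))
a=cv2.imread("pics/scene0.png")
A=cv2.resize(a[180:260,330:410],None,fx=5,fy=5,interpolation=2);B=cv2.resize(a[165:245,105:185+30],None,fx=3.6,fy=5,interpolation=2)
cv2.imwrite("pics/c.png",np.hstack([A,B]))
E
```

```text
scanner grip top [478. 293. 118.] [477. 292. 118.]
rest [483. 298.  12.] [476. 269.  12.]
card [596. 103.   7.] [598. 100.   7.]
blue [472.  66.   7.] [473.  61.   7.]
knob [ 572. -228.   94.] [ 560. -249.   94.]
seal end [ 580. -347.  100.] [ 565. -370.  100.]
cam in tcp [8.43009821e+01 7.53887698e-02 3.04568492e+01] [[-0.    1.    0.  ]
 [-0.94  0.   -0.33]
 [-0.33 -0.    0.94]]
```

View pics/c.png

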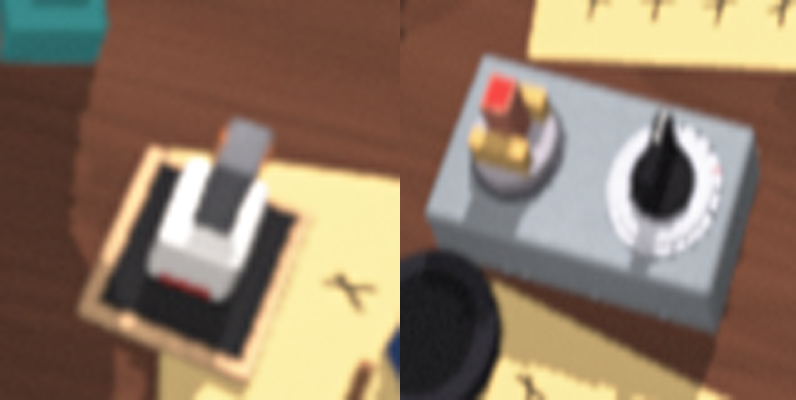

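Crop: the rest's corners are clear at (155,148), (312,215), (245,380) and (80,312). The knob's white mark is up at (660,125) and the red tick is to its right at (718,170), which is clockwise of the mark, so stand +y points along world +y. Next I'll look from above the scanner with the wrist camera.

Run:
```python
from h import *
s=viewer.camera_info("scene")
c=np.array([(155,148),(312,215),(245,380),(80,312)])/5+[330,180]
P=np.array([bp(s,u,12) for u in c]);print(P.round(),P.mean(0).round(),[np.linalg.norm(P[k]-P[k-1]).round() for k in range(4)])
for n,u,z in [("pot base",(388,310),0),("box",(430,258),50)]: print(n,bp(s,u,z).round())
for k in range(4):
  e=P[k]-P[k-1];print(np.degrees(np.arctan2(e[1],e[0])).round(1))
R=current_eef_rot(); ctrl.movep([450,300,430],R)
i=viewer.camera_info("wrist");cv2.imwrite("pics/w1.png",viewer.capture("wrist"))
np.save("w1.npy",np.r_[i['rvec'],i['tvec']]);print(current_time_s(),current_qpos())
```

```text
[[417. 262.  12.]
 [436. 355.  12.]
 [551. 332.  12.]
 [535. 239.  12.]] [485. 297.  12.] [np.float64(121.0), np.float64(95.0), np.float64(117.0), np.float64(94.0)]
pot base [689. 376.   0.]
box [540. 453.  50.]
169.0
77.9
-11.2
-99.7
1.3417 [ 3.66695463e-01  5.35570122e-02  1.66056937e+00 -3.50337418e-04
  1.42917748e+00 -7.57835186e-01]
```

View pics/w1.png

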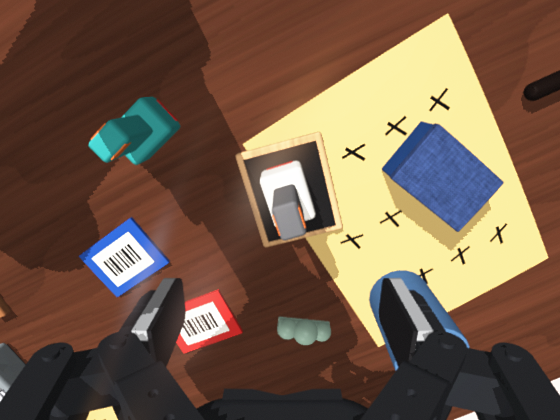

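Wrist view: scanner grip top around (288,200), head corner at (315,217), rest upright in the image, red card near (207,322). I'll overlay a model hypothesis to check pose and yaw.

```bash
cat >> h.py <<'E'
def box(x,y,a,cx,cy,z0,z1):
    u=np.array([np.cos(a),np.sin(a)]);v=np.array([-u[1],u[0]])
    q=[np.array([x,y])+sx*cx/2*u+sy*cy/2*v for sx,sy in((1,1),(1,-1),(-1,-1),(-1,1))]
    return [np.array([[*p,z] for p in q]) for z in(z0,z1)]
def overlay(img,i,boxes,x0,y0,w,h,f):
    o=cv2.resize(img[y0:y0+h,x0:x0+w],None,fx=f,fy=f,interpolation=2)
    for b,col in boxes:
        for P in b:
            cv2.polylines(o,[np.int32((proj(i,P)-[x0,y0]+.5)*f)],True,col,1)
    return o
E
python3 - <<'E'
from h import *
i=viewer.camera_info("wrist");im=cv2.imread("pics/w1.png")
print(bp(i,(207,322),7))
B=[(box(485,297,np.radians(-11),120,100,0,12),(0,255,0)),(box(483,295,np.radians(-11),60,46,12,52),(255,0,255)),(box(483,295,np.radians(-11),34,24,52,118),(255,255,0))]
o=overlay(im,i,B,225,125,130,130,4.5)
s=viewer.camera_info("scene")
o2=overlay(cv2.imread("pics/scene0.png"),s,B,340,190,60,130,4.5)[:585]
cv2.imwrite("pics/o.png",np.hstack([o,o2[:,:210]]))
E
```

```text
[598.58291813 115.83771644   7.        ]
```

View pics/o.png

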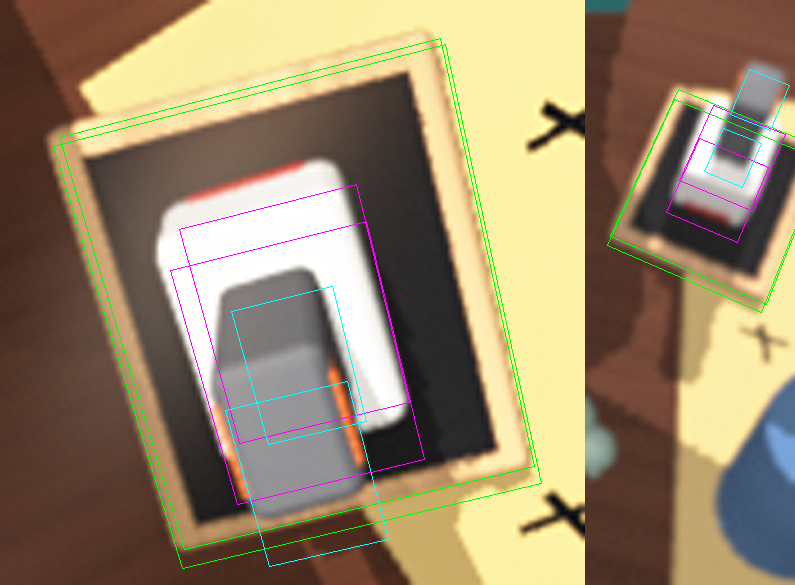

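Run:
```python
from h import *
i=viewer.camera_info("wrist")
for n,c,z in [("top",[(213,378),(328,345),(368,490),(243,522)],118),("head",[(158,235),(335,180),(408,410),(230,475)],52),("rest",[(48,132),(438,32),(535,468),(182,550)],12)]:
    P=np.array([bp(i,np.array(u)/4.5+[225,125],z) for u in c])
    e=[P[(k+1)%4]-P[k] for k in range(4)]
    print(n,P.mean(0).round(1),[np.linalg.norm(v).round() for v in e],[np.degrees(np.arctan2(v[1],v[0])).round(1) for v in e])
```

```text
top [474.2 295.3 118. ] [np.float64(23.0), np.float64(31.0), np.float64(25.0), np.float64(30.0)] [np.float64(81.3), np.float64(-10.0), np.float64(-99.9), np.float64(165.1)]
head [473.4 295.7  52. ] [np.float64(42.0), np.float64(58.0), np.float64(45.0), np.float64(61.0)] [np.float64(82.0), np.float64(-7.4), np.float64(-94.0), np.float64(169.6)]
rest [481.4 297.9  12. ] [np.float64(99.0), np.float64(119.0), np.float64(98.0), np.float64(118.0)] [np.float64(78.8), np.float64(-10.8), np.float64(-101.3), np.float64(169.9)]
```

Run:
```python
from h import *
for n,f in(("scene","scene0"),("side","side0")):
    im=cv2.imread(f"pics/{f}.png").astype(int);m=((im[...,2]>120)&(im[...,1]<75)&(im[...,0]<75)).astype(np.uint8)
    i=viewer.camera_info(n);w=np.zeros_like(m);u=proj(i,[[597,102,7]])[0].astype(int)
    w[u[1]-28:u[1]+28,u[0]-28:u[0]+28]=1
    r=cv2.minAreaRect(np.argwhere(m*w)[:,::-1].astype(np.float32));P=np.array([bp(i,q,7) for q in cv2.boxPoints(r)])
    print(n,r,bp(i,r[0],7).round(1),[np.linalg.norm(P[k]-P[k-1]).round() for k in(1,2)])
Rg=down(np.radians(80.5)); g=np.array([474,295.5,97+154.7])
ctrl.movep(up(g,360),Rg)
ctrl.servo_line(g,Rg,vel=120,f_stop=15)
jaws.gripper_close()
print(current_gripper_width(),current_grip_force(),current_contact_force(),current_tcp_pos())
ctrl.servo_line(up(g,g[2]+95),vel=120)
print(current_gripper_width(),current_grip_force(),current_contact_force(),current_tcp_pos(),current_time_s())
cv2.imwrite("pics/w2.png",viewer.capture("wrist"))
```

```text
scene ((289.5799865722656, 246.9399871826172), (45.820518493652344, 42.70924758911133), 8.130102157592773) [589.5  92.1   7. ] [np.float64(133.0), np.float64(130.0)]
side ((278.7850646972656, 203.398193359375), (23.8798828125, 24.888893127441406), 70.34617614746094) [598.  102.3   7. ] [np.float64(86.0), np.float64(102.0)]
0.2747310647378756 58.99736702442169 [-0.02237323 -1.27563601  2.45788928] [474.14395278 295.49434108 251.99518554]
0.2706952247014643 58.44671308994293 [-0.45361426  0.20075316 -2.30399094] [473.60475    295.34457252 345.53690026] 4.3167
```

View pics/w2.png

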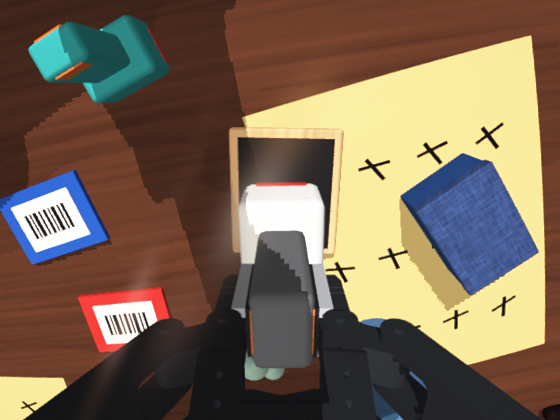

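Wrist view: the scanner is held upright between the pads and clear of the rest, and the red card is at (128,320). Carrying it over the card and holding.

Run:
```python
from h import *
Rg=down(np.radians(80.5)); t=np.array([597.5,102,7+100+85+154.7])
ctrl.servo_line(t,Rg,vel=150); ctrl.wait(2.0)
print(current_tcp_pos(),current_gripper_width(),current_time_s(),np.degrees(np.arccos(-current_eef_rot()[2,2])))
o=[]
a=np.radians(-9.5)
for n,w in(("scene",90),("side",90)):
    im=viewer.capture(n);i=viewer.camera_info(n);u=proj(i,[[597,102,60]])[0].astype(int)
    B=[(box(597.5,102,a,60,46,107,147),(255,0,255)),(box(597.5,102,a,34,24,147,213),(255,255,0)),(box(597.5,102,a,3,3,7,7),(0,255,0))]
    o.append(overlay(im,i,B,u[0]-45,u[1]-50,90,100,4.4))
i=viewer.camera_info("wrist");im=viewer.capture("wrist");cv2.imwrite("pics/w3.png",im)
cv2.imwrite("pics/o3.png",np.hstack(o))
```

```text
[597.49292608 102.0318463  346.6944218 ] 0.27188396008251514 8.05 0.0012947682131508702
```

View pics/o3.png

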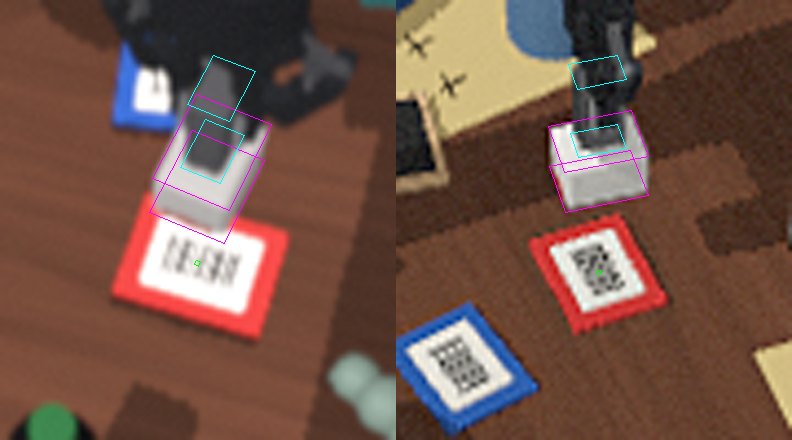

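Scene and side overlays: the scanner is upright over the red card, with the green target dot at (197,263) and (599,271), within a few mm of the barcode centre. It was held still for 2 s. Returning it to the rest.

Run:
```python
from h import *
Rg=down(np.radians(80.5)); g=np.array([475,295.5,252.0])
ctrl.servo_line(up(g,347),Rg,vel=150)
ctrl.servo_line(up(g,258),Rg,vel=100); ctrl.wait(.2)
hit=ctrl.servo_line(up(g,250.5),Rg,vel=15,f_stop=4)
print(hit,current_tcp_pos(),current_contact_force())
jaws.release(); print(current_gripper_width())
ctrl.servo_line(up(g,400),Rg,vel=150)
i=viewer.camera_info("wrist");w=viewer.capture("wrist")
ctrl.movep([560,-240,440],down(np.pi/2))
i=viewer.camera_info("wrist");v=viewer.capture("wrist");cv2.imwrite("pics/w4.png",v)
print(current_time_s(),current_qpos())
cv2.imwrite("pics/v4.png",np.hstack([cv2.resize(w,(240,180)),v]) if 0 else np.vstack([v,np.hstack([cv2.resize(w,(240,180)),np.zeros((180,320,3),np.uint8)])]))
```

```text
True [475.01726747 295.46524965 251.95656118] [-0.71123433 -0.05076281  5.0351182 ]
0.9940175752654005
15.375 [-6.01348499e-01  2.25055742e-01  1.45115085e+00  2.32812796e-04
  1.46565388e+00 -2.17358725e+00]
```

View pics/v4.png

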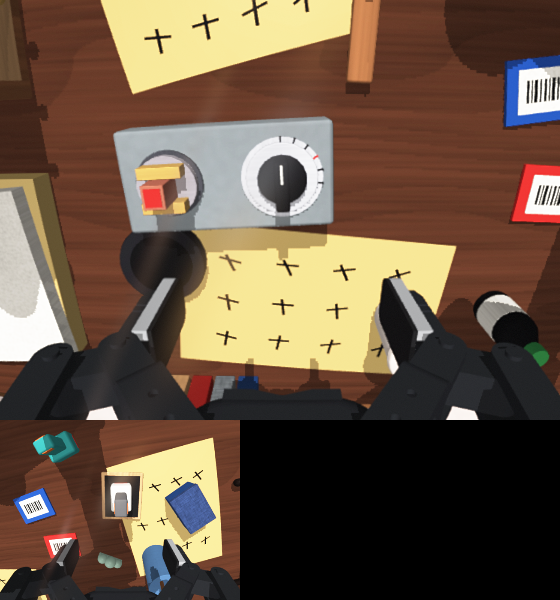

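The small view shows the scanner standing on its rest at (121,502). In the wrist view the knob's white dial is centred at about (283,177), the mark runs (281,167)–(283,185), the red tick is at (317,156), and the stand's right edge is x≈331. Fitting the stand.

Run:
```python
from h import *
i=viewer.camera_info("wrist");v=cv2.imread("pics/w4.png")
s=v[100:240,230:340].astype(int)
m=((s.min(2)>185)).astype(np.uint8);m=cv2.morphologyEx(m,cv2.MORPH_OPEN,np.ones((2,2)))
c=max(cv2.findContours(m,0,2)[0],key=lambda c:len(c));e=cv2.fitEllipse(cv2.convexHull(c));ctr=np.array(e[0])+[230,100]
k=bp(i,ctr,56);r=bp(i,ctr+[e[1][0]/2,0],56)
print(e,ctr,k.round(1),np.linalg.norm(r-k))
C=[bp(i,u,50) for u in [(116,133),(330,119),(333,220),(133,230)]]
for n in range(4):
    d=C[(n+1)%4]-C[n];print(C[n].round(),np.linalg.norm(d).round(),np.degrees(np.arctan2(d[1],d[0])).round(1))
a=bp(i,(281,167),94);b=bp(i,(283.3,185),94);print("mark",a,b,np.degrees(np.arctan2(*(b-a)[1::-1])))
d=bp(i,(317,156),56)-k;print("red tick ang",np.degrees(np.arctan2(d[1],d[0])),np.linalg.norm(d))
A=np.radians(2);st=k[:2]-60*np.array([-np.sin(A),np.cos(A)])
B=[(box(*st,A,115,230,50,50),(0,255,0)),(box(*k[:2],A,76,76,56,56),(255,0,255)),(box(*k[:2],A,49,14,94,94),(255,255,0))]
cv2.imwrite("pics/o4.png",overlay(v,i,B,105,105,240,135,3.3))
```

```text
((52.644100189208984, 76.87274169921875), (80.57475280761719, 83.07623291015625), 88.8193130493164) [282.64410019 176.8727417 ] [ 563.5 -238.4   56. ] 41.933783035964325
[ 518. -411.   50.] 221.0 93.4
[ 505. -191.   50.] 109.0 4.3
[ 614. -183.   50.] 225.0 -86.8
[ 626. -408.   50.] 109.0 -178.2
mark [ 544.75162802 -240.03364225   94.        ] [ 561.88176761 -237.87406904   94.        ] 7.185294369042634
red tick ang 122.09533204389733 41.358037698145814
```

View pics/o4.png

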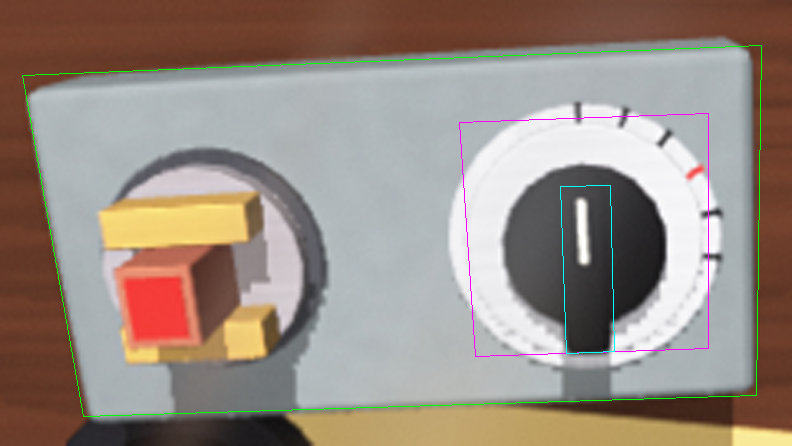

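Overlay: dial, bar and stand edges agree to about 2 mm (bar mark at crop (583,230), home tick at (578,112), red tick at (695,172)). Knob axis is about (563,-238.3) and stand yaw about 2.7°. Gripping the bar.

Run:
```python
from h import *
R=down(np.radians(92.7)); k=np.array([563,-238.3,241.7])
ctrl.movep(up(k,320),R); ctrl.wait(.2)
f0=current_contact_force();m0=current_moment();np.save("f0.npy",np.r_[f0,m0])
print(f0,m0)
hit=ctrl.servo_line(k,R,vel=60,f_stop=12)
print(hit,current_tcp_pos())
if not hit:
    jaws.gripper_close(); ctrl.wait(.3)
    print(current_gripper_width(),current_grip_force(),current_contact_force(),current_moment(),current_tcp_pos(),current_eef_rot()[:,1],current_time_s(),current_qpos())
```

```text
[0.10923302 0.23887549 0.48193642] [0.01655545 0.04188729 0.01730188]
False [ 563.20637835 -238.41707137  242.26223486]
0.14909239334170016 60.4077011346817 [-1.5728823  -4.29958724  2.39179603] [-0.63708562  0.2244979  -0.00281425] [ 562.99917819 -238.70737433  241.95559446] [-4.70544650e-02  9.98891835e-01 -9.89205315e-04] 18.5333 [-5.98209056e-01  4.20582790e-01  1.61686440e+00 -7.99519775e-04
  1.10344901e+00 -2.21571736e+00]
```

```bash
cat > turn.py <<'E'
from h import *
import sys
def ang(): y=current_eef_rot()[:,1]; return 92.7-np.degrees(np.arctan2(y[1],y[0]))
def turn(to,step):
    a=ang(); n=max(1,int(np.ceil((to-a)/step)))
    q0=current_qpos() if not hasattr(turn,'q') else turn.q
    for s in np.linspace(a,to,n+1)[1:]:
        q=np.array(kin.inverse_kinematics(np.array([563,-238.3,241.7]),down(np.radians(92.7-s))))
        ctrl.move_joints(q); ctrl.wait(.1)
        f=current_contact_force();m=current_moment()
        print(f"t{current_time_s():.2f} cmd{s:.1f} ang{ang():.1f} mz{m[2]:.3f} f{f.round(1)} w{current_gripper_width():.3f}")
turn(float(sys.argv[1]),float(sys.argv[2]))
E
python3 turn.py 44 2.5
```

```text
t18.88 cmd2.4 ang2.4 mz0.026 f[-1.4 -4.5  2.2] w0.150
t19.23 cmd4.9 ang4.8 mz0.083 f[-2.1 -4.   2. ] w0.154
t19.58 cmd7.3 ang7.2 mz0.058 f[-2.  -4.8  2.6] w0.154
t19.93 cmd9.8 ang9.7 mz-0.019 f[-1.6 -4.3  3.6] w0.151
t20.28 cmd12.2 ang12.1 mz-0.062 f[-1.9 -4.6  3.5] w0.153
t20.63 cmd14.7 ang14.5 mz-0.097 f[-2.7 -4.8  3.9] w0.150
t20.98 cmd17.1 ang17.0 mz-0.073 f[-2.4 -4.7  4. ] w0.147
t21.33 cmd19.6 ang19.4 mz0.003 f[-2.4 -3.8  4.4] w0.149
t21.68 cmd22.0 ang21.9 mz0.026 f[-2.5 -5.   5.1] w0.150
t22.03 cmd24.4 ang24.3 mz0.041 f[-2.5 -4.5  5.7] w0.152
t22.38 cmd26.9 ang26.8 mz-0.003 f[-2.8 -3.9  4.7] w0.151
t22.73 cmd29.3 ang29.2 mz0.013 f[-2.5 -3.5  5.1] w0.151
t23.08 cmd31.8 ang31.7 mz-0.067 f[-2.8 -3.3  5.9] w0.151
t23.43 cmd34.2 ang34.1 mz-0.141 f[-1.8 -2.8  5.6] w0.156
t23.78 cmd36.7 ang36.6 mz-0.140 f[-1.5 -2.9  4.6] w0.152
t24.13 cmd39.1 ang39.0 mz-0.066 f[-2.2 -3.3  5.1] w0.151
t24.48 cmd41.6 ang41.4 mz0.021 f[-0.4 -2.9  4.2] w0.149
t24.83 cmd44.0 ang43.9 mz0.067 f[-1.9 -2.7  5.9] w0.148
```

Two clicks are plain in the torque (stable zeros at about 19.5° and 40.5°), and the knob follows the tool 1:1. Going on to the third.

```bash
python3 turn.py 58 2.4; python3 turn.py 60.2 1.1
python3 - <<'E'
from h import *
ms=[]
for _ in range(8): ctrl.wait(.05); ms.append(current_moment()[2])
print(np.mean(ms))
i=viewer.camera_info("wrist");v=viewer.capture("wrist");s=viewer.camera_info("scene");w=viewer.capture("scene");d=viewer.camera_info("side");x=viewer.capture("side")
u=proj(d,[[563,-238,70]])[0].astype(int)
g=np.hstack([cv2.resize(w,(400,300)),cv2.resize(x,(400,300))])
c=[cv2.resize(m[q[1]-37:q[1]+38,q[0]-50:q[0]+50],(400,300),interpolation=2) for m,q in((w,proj(s,[[563,-238,70]])[0].astype(int)),(x,u))]
cv2.imwrite("pics/f.png",np.vstack([g,np.hstack(c)]));print(current_time_s())
E
```

```text
t25.18 cmd46.2 ang46.1 mz0.082 f[-2.  -3.2  5.1] w0.150
t25.53 cmd48.6 ang48.4 mz-0.006 f[-0.9 -1.9  4.5] w0.150
t25.88 cmd50.9 ang50.8 mz-0.107 f[ 0.3 -2.5  4.8] w0.156
t26.23 cmd53.3 ang53.1 mz-0.071 f[ 0.4 -0.9  4.3] w0.150
t26.58 cmd55.6 ang55.5 mz-0.085 f[ 1.2 -0.   5.3] w0.150
t26.93 cmd58.0 ang57.8 mz-0.044 f[ 2.4 -1.3  5.3] w0.154
t27.28 cmd58.6 ang58.4 mz-0.058 f[ 0.7 -0.6  4.1] w0.152
t27.63 cmd59.4 ang59.2 mz-0.068 f[ 1.2 -1.3  5.2] w0.150
t27.98 cmd60.2 ang60.0 mz0.013 f[ 1.5 -0.   4.7] w0.150
-0.009538774896499274
28.5333
```

View pics/f.png

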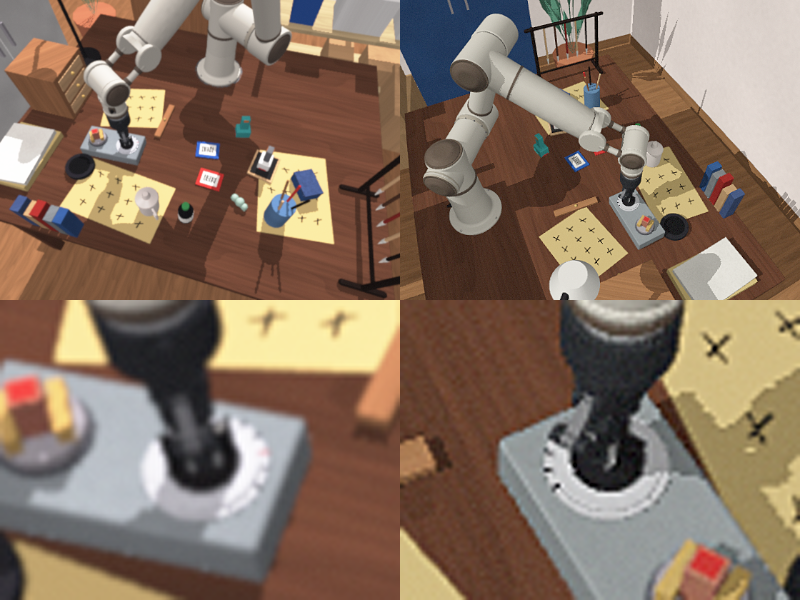

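The final view shows the knob still gripped, the seal turned, the scanner standing on its rest, and everything else undisturbed. Torque is about zero at the third stop, so I'm handing in.

```bash
python3 -c "
from station import *
print(ticket.finish_job())"
```

```text
the job is handed in; nothing more can be done
None
```

The job is handed in at about 28.5 s: I held the scanner upright 10 cm above the red card's barcode for 2 s and stood it back on its rest, then turned the knob to its third click, where the gripper is still holding it; no verdict came back.

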